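Correct the hinged stock tags on the tape-reel board

TASK

Set the stock tags right: with light pushes of the fingertips, flip over the hinged tags that are wrong, so that only the trays completely full of tape reels show the disc face of their tag upward, and the part-filled and empty trays show the bar face. Push the tags gently and never grip them, leave the tags that are already right as they are, and neither pick up nor shift any of the loose things lying about.

Things in the scene. Friction and masses are not known exactly. Their poses are not given: they have to be found in the camera images.
- tag1 (a joint): White status tag of tray 1: plate 52 mm wide, 70 mm long, 4 mm thick, about 40 g, hinged level at its lower edge. Lean in rad: 0 upright; +0.6 (stop) leans away from the robot, black DISC face (42 mm across) up; -0.6 (stop) leans towards the robot, black BAR face (44 x 13 mm) up. No spring: from either side of upright it sinks by its own weight to that side's stop. Pads can stick on the free edge: rise as you push.
- hinge1 (a point): Middle of tag 1's hinge line, 20 mm above the table. x level, from robot side to tray 1; y along the hinge; z up. The tag's free edge is 40 mm out and 58 mm above this point when leaning, 70 mm above when upright. Steel cheeks at the hinge ends rise 6 mm above this point, 35 mm to each side. Tags stand 125 mm apart along y.
- tray1_mid (a point): Centre, half-way up, of tray 1: fixed card tray 104 deep (x), 76 wide, 40 mm high (top 48 mm above the table), 170 mm beyond its tag's hinge; near wall 118 mm beyond it. This tray is FULL: six reels standing in it, two across and three deep. Reels: white, 30 mm across, 30 mm high, fixed.
- tag2 (a joint): White status tag of tray 2: plate 52 mm wide, 70 mm long, 4 mm thick, about 40 g, hinged level at its lower edge. Lean in rad: 0 upright; +0.6 (stop) leans away from the robot, black DISC face (42 mm across) up; -0.6 (stop) leans towards the robot, black BAR face (44 x 13 mm) up. No spring: from either side of upright it sinks by its own weight to that side's stop. Pads can stick on the free edge: rise as you push.
- hinge2 (a point): Middle of tag 2's hinge line, 20 mm above the table. x level, from robot side to tray 2; y along the hinge; z up. The tag's free edge is 40 mm out and 58 mm above this point when leaning, 70 mm above when upright. Steel cheeks at the hinge ends rise 6 mm above this point, 35 mm to each side. Tags stand 125 mm apart along y.
- tray2_mid (a point): Centre, half-way up, of tray 2: fixed card tray 104 deep (x), 76 wide, 40 mm high (top 48 mm above the table), 170 mm beyond its tag's hinge; near wall 118 mm beyond it. This tray is FULL: six reels, two across and three deep. Reels: white, 30 mm across, 30 mm high, fixed.
- tag3 (a joint): White status tag of tray 3: plate 52 mm wide, 70 mm long, 4 mm thick, about 40 g, hinged level at its lower edge. Lean in rad: 0 upright; +0.6 (stop) leans away from the robot, black DISC face (42 mm across) up; -0.6 (stop) leans towards the robot, black BAR face (44 x 13 mm) up. No spring: from either side of upright it sinks by its own weight to that side's stop. Pads can stick on the free edge: rise as you push.
- hinge3 (a point): Middle of tag 3's hinge line, 20 mm above the table. x level, from robot side to tray 3; y along the hinge; z up. The tag's free edge is 40 mm out and 58 mm above this point when leaning, 70 mm above when upright. Steel cheeks at the hinge ends rise 6 mm above this point, 35 mm to each side. Tags stand 125 mm apart along y.
- tray3_mid (a point): Centre, half-way up, of tray 3: fixed card tray 104 deep (x), 76 wide, 40 mm high (top 48 mm above the table), 170 mm beyond its tag's hinge; near wall 118 mm beyond it. This tray is NOT full: only two reels left, four places empty. Reels: white, 30 mm across, 30 mm high, fixed.
- tag4 (a joint): White status tag of tray 4: plate 52 mm wide, 70 mm long, 4 mm thick, about 40 g, hinged level at its lower edge. Lean in rad: 0 upright; +0.6 (stop) leans away from the robot, black DISC face (42 mm across) up; -0.6 (stop) leans towards the robot, black BAR face (44 x 13 mm) up. No spring: from either side of upright it sinks by its own weight to that side's stop. Pads can stick on the free edge: rise as you push.
- hinge4 (a point): Middle of tag 4's hinge line, 20 mm above the table. x level, from robot side to tray 4; y along the hinge; z up. The tag's free edge is 40 mm out and 58 mm above this point when leaning, 70 mm above when upright. Steel cheeks at the hinge ends rise 6 mm above this point, 35 mm to each side. Tags stand 125 mm apart along y.
- tray4_mid (a point): Centre, half-way up, of tray 4: fixed card tray 104 deep (x), 76 wide, 40 mm high (top 48 mm above the table), 170 mm beyond its tag's hinge; near wall 118 mm beyond it. This tray is NOT full: quite empty. Reels: white, 30 mm across, 30 mm high, fixed.
- board: Fixed grey stock board 8 mm thick carrying four trays in a row, each with its own tag in front (robot side). Origin on the table, under the middle of the row of hinges; x points from the tags to the trays, y along the row. It reaches 80 mm towards the robot from the hinges, 230 mm away, 255 mm to each side.
- eraser: Loose bystander: white eraser block 40 x 22 x 13 mm lying on the board between the two middle tags; origin at the centre of its underside.
- weight: Loose bystander: small brass disc weight 26 mm across, 16 mm high, on the board between two tags; origin at the centre of its underside.
- spare_reel: Loose bystander: tape reel 30 mm across, 30 mm high, standing on the table on the robot's side of the board; origin at the centre of its underside.
- folder: Loose bystander: cream bone folder 150 x 22 x 6 mm (long side along its y) lying on the table on the robot's side of the board; origin at the centre of its underside.
- paste_jar: Loose bystander: lidded jar 60 mm across, 65 mm high, left of the board; origin at the centre of its underside.
- brush: Loose bystander: brush lying right of the board, its length along x; origin under it.
- stand_weight: Loose bystander: steel weight 48 mm across with a small knob, 50 mm high, left of the board; origin at the centre of its underside.

How it is judged:
By the outcome, as a careful person would: the job done as asked, in the order asked, and still so for the second after the job is handed in, with the robot touching nothing.
It also fails if it takes over 35 s, if anything falls off the work surface, if the arm or the gripper's body presses on something with over 40 N, if the wrist force passes 120 N, or if a joint passes its speed limit or range.

ROBOT

A 7-joint arm with a two-finger parallel gripper is mounted at the origin on the work surface. World frame = base frame: x ahead of the robot, y to its left, z up, the work surface at z = 0. Lengths are in m, angles in rad, forces in N, time in s.
With the tool pointing down it reaches from about 0.4 to 0.85 m from the base axis. Payload 10.4 kg.
Tool frame: the origin (TCP) lies at the very end of the fingers, on their centre line; the grasp point (between the pads) lies 19 mm behind it; x points along the fingers, z is the direction in which the jaws open and shut, and the axes are right-handed (so a half turn about x gives the same grasp; the last joint's range is limited). The gripper opens to 85 mm and grips with 20 to 120 N. Pads are 22 mm wide; open, the fingers measure 114 mm over their backs; the gripper's body (76 mm by 85 mm) begins 54 mm behind the grasp point. The pads swing forward as they close: fully open they stand 13 mm farther back than shut.
Start: joints at [1.165, 0.332, -0.065, 1.46, 0.022, 1.35, -0.088], TCP at [0.233, -0.58, 0.231] pointing down, gripper open.
Joint ranges: [-2.6, 2.6], [-0.5, 2.12], [-1.47, 1.34], [0.16, 2.42], [-1.27, 4.41], [0.06, 2.06], [-2.6, 2.6]. Speed limits (rad/s): [2.22, 2.22, 2.79, 2.79, 3.14, 3.14, 3.14].

INTERFACE

Orientations are given as a rotation vector (axis times angle).
In Python, from bench import env, vision gives the robot as it stands.
- The arm moves only by the tool play_rows, never from a script. Its argument "steps" is a list of rows, each an object of numbers: "tx", "ty", "tz": the shift along the tool's x, y, z in mm; "spin": the turn about the tool's x in degrees; "hand": the finger opening in mm, from 0 to 85.4. In form: [{"tx": .., "ty": .., "tz": .., "spin": .., "hand": ..}, ...]. A call has 1 to 5 rows; each row shifts and turns the commanded pose from where the row before left it, along the tool's axes as they then stand; what a row does not reach is not made up. A row lasts 1/10 s, in which the tool goes at most 50 mm and 8.59 degrees, less where a joint would pass 70% of its speed; a pose out of reach is approached as far as the arm can. A call is refused whole if a number of a shift passes 50 or a number of a turn 8.59, either way. A call with a gripper value outside its range is refused whole. The fingers move at their own pace and stop on an object; "force" is the grip in N (left out, the last holds). Time passes only in rows, so rows that do not move let the fingers close. It gives the time, the measured TCP pose, the force and the opening at its end, in the units of the state.
- env.read_state(): the state, without advancing time (a new reading comes with each control period).
- vision.camera(name): name is "scene" or "top" or "wrist"; returns the picture (420x560x3 uint8, blue, green, red); there is no depth.
- vision.calibration(name): a dict with "mtx" (3x3 intrinsics, pixels), "dist_coeffs" ([k1, k2, p1, p2, k3] as OpenCV has them; the pictures are not rectified), "origin" and "attitude" of the camera in the world; the wrist camera has in their place "mount" (4x4, takes a point from camera to tool coordinates, whose origin is the TCP and whose axes are the tool frame's). Camera axes: x right, y up, looking along -z (the intrinsics and any distortion apply to the point x, -y, -z); pixel columns grow to the right and rows downward; lengths in m; the calibration is good to about 2 mm. A picture is of the moment at which its call begins: read the wrist's pose just before it. calibration takes no time and is no camera call.
- env.job_done(): hands the job in, once; it reports no verdict.
The state is a dict: "time_s": time; "joints": joint angles; "qvel": joint speeds; "tau": joint torques, N m; "eef_pos": TCP position; "eef_rot": TCP orientation; "wrist_force": force on the tool from outside, world axes, zero at the start; "moment": the same for the moment, N m; "gripper_width": finger opening in m.
Only numpy, scipy, OpenCV 4.12 (cv2) and the standard library are available. Lean on these libraries where they do the work, as an engineer would, in place of code of your own. Each camera call takes 0.05 s, during which the arm holds its last target.

## Working session

There is one attempt and no reset: what is moved stays moved. The work goes in short steps, Python scripts to look and compute and a tool call to move; the robot and the scene stay as the last step left them, time stands still between calls to the robot, and variables do not carry over. Pictures are saved under pics/ and viewed, and the job is handed in when it is done.

Besides the shell and the picture viewer there is one more tool, called after "Emit:" as name(argument=value, ...) on one line, values as JSON. play_rows: Moves the arm, as the interface text tells. Its arguments: {"type":"object","properties":{"steps":{"type":"array"},"force":{"type":"number"}},"required":["steps"]}

```bash
ls; mkdir -p pics
python3 - <<'E'
from bench import env, vision
import cv2,json
s=env.read_state(); print(s)
for n in("scene","top"):
    cv2.imwrite(f"pics/{n}0.png",vision.camera(n)); print(n,vision.calibration(n))
print(vision.calibration("wrist"))
E
```

```text
pics
{'time_s': 0.0, 'joints': array([ 1.16539644,  0.33284968, -0.06471744,  1.4609978 ,  0.02164129,
        1.34988991, -0.08850113]), 'qvel': array([ 0.00084863,  0.00115929, -0.0002878 , -0.00142888, -0.00061851,
        0.00033847, -0.00067536]), 'tau': array([-3.26617801e-04, -6.25443220e+01,  4.89613193e-02, -3.91615462e+01,
        1.62615487e-02,  9.93383175e-03, -6.47299635e-05]), 'eef_pos': array([ 0.23329205, -0.5794    ,  0.23050288]), 'eef_rot': array([ 0.92349313,  1.36762688, -0.92230254]), 'wrist_force': array([ 0.27101472, -0.05560522, -0.02802929]), 'moment': array([-0.00157612, -0.01626507, -0.01980469]), 'gripper_width': 0.08550467588992379}
scene {'mtx': array([[465.88923485,   0.        , 274.69755328],
       [  0.        , 465.88923485, 204.29326695],
       [  0.        ,   0.        ,   1.        ]]), 'dist_coeffs': array([0.05418537, 0.        , 0.        , 0.        , 0.        ]), 'origin': array([1.16196523, 0.21094702, 0.90185862]), 'attitude': array([0.44464759, 0.57856969, 1.79583404])}
top {'mtx': array([[392.66318175,   0.        , 280.40257874],

[... 210 characters left out ...]
0.48969662, 0.04350312, 1.15344769]), 'attitude': array([ 0.03693707, -0.04616295, -1.57346543])}
{'mtx': array([[306.76258022,   0.        , 282.28316698],
       [  0.        , 306.76258022, 210.74896942],
       [  0.        ,   0.        ,   1.        ]]), 'dist_coeffs': array([-0.04618317,  0.        ,  0.        ,  0.        ,  0.        ]), 'mount': array([[ 6.61294824e-04,  2.85863363e-01, -9.58270161e-01,
        -1.42535999e-01],
       [-4.03828648e-04,  9.58270368e-01,  2.85863146e-01,
         7.23415897e-02],
       [ 9.99999700e-01,  1.97937124e-04,  7.49139050e-04,
         4.09312288e-04],
       [ 0.00000000e+00,  0.00000000e+00,  0.00000000e+00,
         1.00000000e+00]])}
```

View pics/scene0.png

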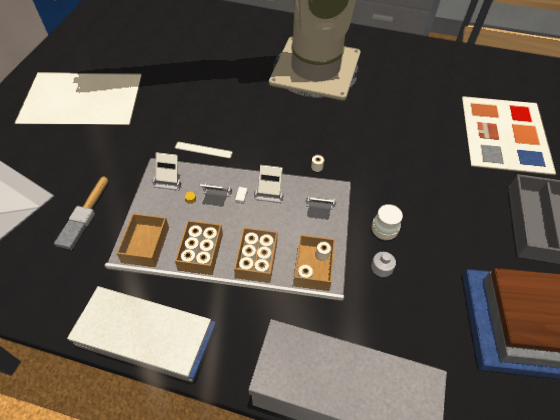

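View pics/top0.png

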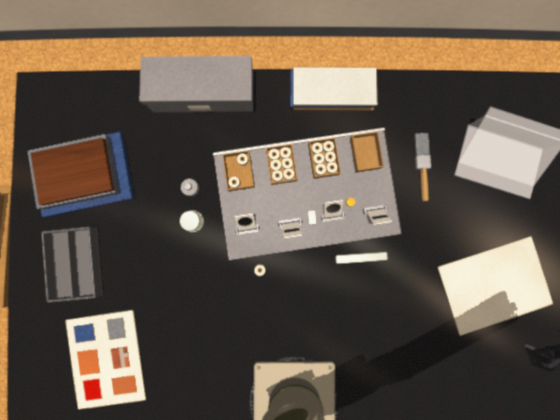

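Run:
```python
import cv2
i=cv2.imread("pics/top0.png")[120:270,200:410]
cv2.imwrite("pics/topz.png",cv2.resize(i,None,fx=3.8,fy=3.8,interpolation=cv2.INTER_CUBIC))
```

```text
(no output)
```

View pics/topz.png

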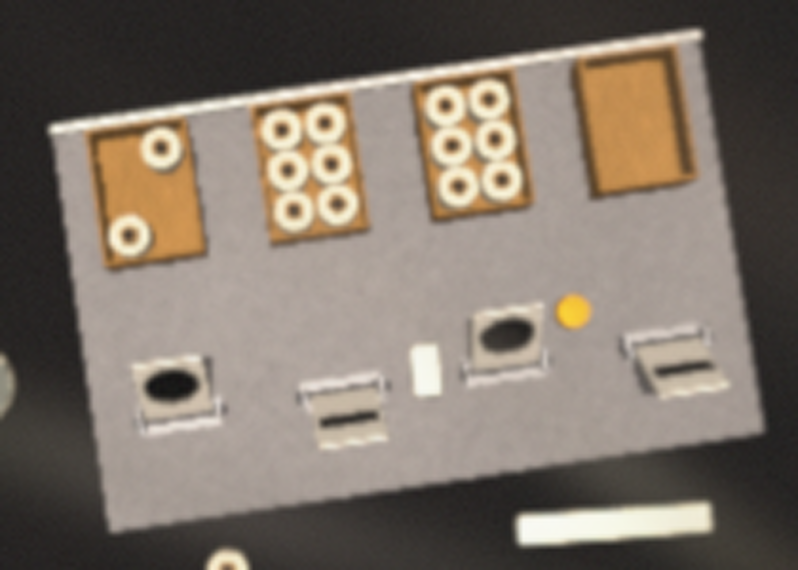

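```bash
cat > h.py <<'E'
import numpy as np,cv2
from scipy.spatial.transform import Rotation as R
from bench import env,vision
def ray(cal,px,pose=None):
    u=cv2.undistortPoints(np.array([[px]],float),cal["mtx"],cal["dist_coeffs"])[0,0]
    d=np.array([u[0],-u[1],-1.])
    if pose is None: return np.array(cal["origin"]),R.from_rotvec(cal["attitude"]).apply(d)
    p,r=pose; r=R.from_rotvec(r); M=cal["mount"]
    return p+r.apply(M[:3,3]), r.apply(M[:3,:3]@d)
def onz(cal,px,z,pose=None):
    o,d=ray(cal,px,pose); return o+d*(z-o[2])/d[2]
def proj(cal,P,pose=None):
    P=np.atleast_2d(P)
    if pose is None: q=R.from_rotvec(cal["attitude"]).inv().apply(P-cal["origin"])
    else:
        p,r=pose; M=cal["mount"]; q=(R.from_rotvec(r).inv().apply(P-p)-M[:3,3])@M[:3,:3]
    return cv2.projectPoints(q*[1,-1,-1],np.zeros(3),np.zeros(3),cal["mtx"],cal["dist_coeffs"])[0][:,0]
E
python3 - <<'E'
from h import *
c=vision.calibration("top")
z=lambda a:(200+(a[0]+.5)/3.8-.5,120+(a[1]+.5)/3.8-.5)
F=[onz(c,z(a),.008) for a in((110,532),(765,430))]
m=(F[0]+F[1])/2; y=(F[0]-F[1])[:2]; w=np.linalg.norm(y); y/=w; x=np.array([y[1],-y[0]])
print(F,w,"yaw",np.arctan2(x[1],x[0]))
O=m[:2]+.08*x; print("O",O,x,y)
S=vision.calibration("scene")
for k,t in((187.5,1),(62.5,-1),(-62.5,1),(-187.5,-1)):
    h=O+y*k/1000
    print(k,h.round(4),proj(c,[*h,.02]).round(1))
im=cv2.imread("pics/top0.png"); sc=cv2.imread("pics/scene0.png")
def draw(im,cal,z0,f):
    a=cv2.resize(im,None,fx=f,fy=f,interpolation=cv2.INTER_CUBIC)
    for k,t in((187.5,1),(62.5,-1),(-62.5,1),(-187.5,-1)):
        h=O+y*k/1000
        L=[]
        for s in(-26,26):
            L.append([*(h+y*s/1000),.02]);L.append([*(h+y*s/1000+x*t*.04),.078])
        for p in proj(cal,L): cv2.circle(a,tuple(int(v) for v in (p+.5)*f-.5),2,(0,0,255),-1)
        for p in proj(cal,[[*(O+y*k/1000+.17*x),.048]]): cv2.circle(a,tuple(int(v) for v in (p+.5)*f-.5),2,(0,255,0),-1)
    return a
cv2.imwrite("pics/d1.png",draw(im,c,0,4)[480:1080,800:1600]); cv2.imwrite("pics/d2.png",draw(sc,S,0,3)[420:900,300:1100])
E
```

```text
[array([0.41026273, 0.18765082, 0.008     ]), array([ 0.48628908, -0.3164375 ,  0.008     ])] 0.5097892105582773 yaw 0.14969130516214307
O [ 0.52738128 -0.05246271] [0.98881716 0.1491329 ] [-0.1491329   0.98881716]
187.5 [0.4994 0.1329] [[247.1 228.8]]
62.5 [0.5181 0.0093] [[289.9 222.2]]
-62.5 [ 0.5367 -0.1143] [[332.6 215.7]]
-187.5 [ 0.5553 -0.2379] [[375.  209.1]]
```

View pics/d1.png

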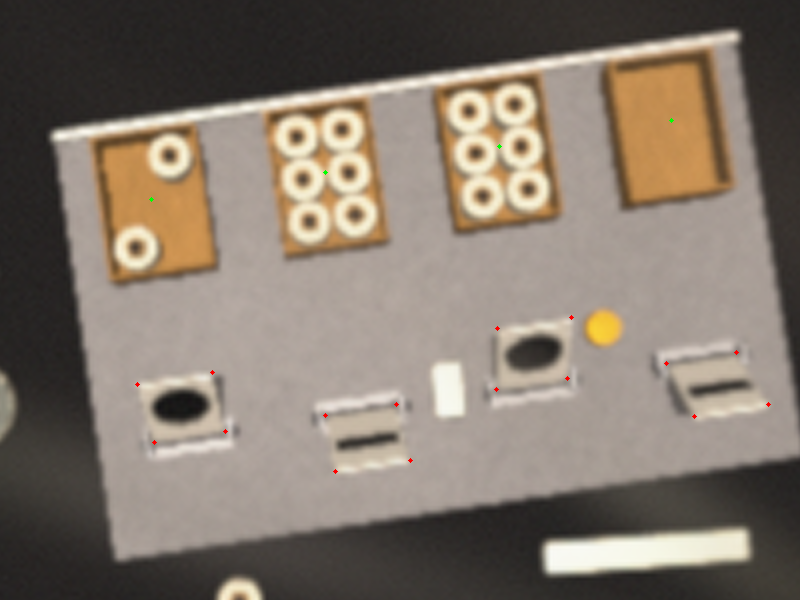

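View pics/d2.png

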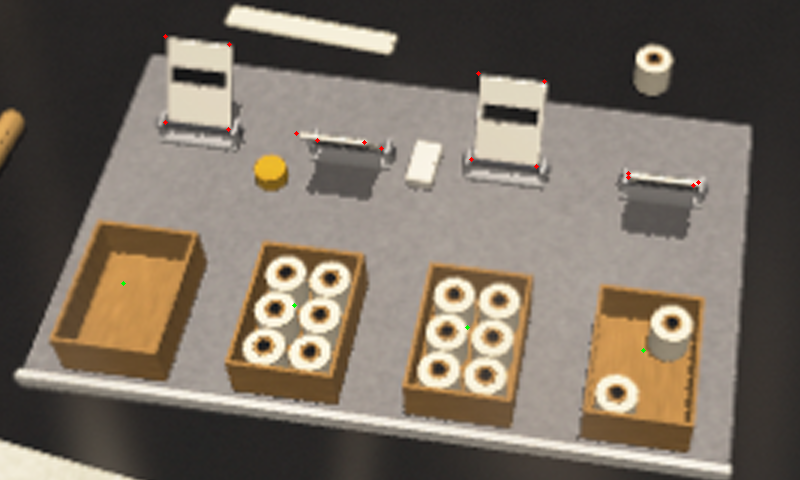

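```bash
cat > plan.py <<'E'
from h import *
x=np.array([.98882,.14913,0]);y=np.array([-.14913,.98882,0]);O=np.array([.5274,-.0525,0])
if __name__=="__main__":
    s=env.read_state(); r=R.from_rotvec(s["eef_rot"]); A=r.as_matrix()
    print("t",s["time_s"],"pos",s["eef_pos"].round(4),"F",s["wrist_force"].round(2),"w",s["gripper_width"]); print("tool axes cols\n",A.round(3))
    a=np.arctan2(A[1,2],A[0,2]); b=np.arctan2(y[1],y[0])
    print("turn about world z to get z||y' (deg)",np.degrees((b-a+np.pi/2)%np.pi-np.pi/2),"j7",s["joints"].round(2))
    d=s["eef_pos"]-O; print("board xyz mm",(d@x*1e3).round(1),(d@y*1e3).round(1),(d[2]*1e3).round(1), "tool y,z in board:",(A[:,1]@x).round(3),(A[:,1]@y).round(3),(A[:,2]@x).round(3),(A[:,2]@y).round(3))
    for n,k,X in(("L",.1875,.075),("M",.0625,-.075)):
        T=O+y*k+x*X
        print(n,T.round(3),"tool shift to above z=.14:",((np.array([T[0],T[1],.14])-s["eef_pos"])@A*1e3).round(1))
E
python3 plan.py
```

```text
t 0.1 pos [ 0.2333 -0.5795  0.2306] F [-0.36  0.55 -0.29] w 0.08538941491466245
tool axes cols
 [[-0.     0.928  0.373]
 [ 0.001  0.373 -0.928]
 [-1.    -0.    -0.001]]
turn about world z to get z||y' (deg) -13.352571946283716 j7 [ 1.17  0.33 -0.06  1.46  0.02  1.35 -0.09]
board xyz mm -369.4 -477.2 230.6 tool y,z in board: 0.973 0.231 0.231 -0.973
L [0.574 0.144 0.   ] tool shift to above z=.14: [  91.3  585.9 -544. ]
M [ 0.444 -0.002  0.   ] tool shift to above z=.14: [  91.2  411.1 -457. ]
```

Emit:
play_rows(steps=[{"tx": 0, "ty": 0, "tz": 0, "spin": 6.7, "hand": 0}, {"tx": 0, "ty": 0, "tz": 0, "spin": 6.65, "hand": 0}, {"tx": 0, "ty": 20, "tz": -35, "spin": 0, "hand": 0}, {"tx": 0, "ty": 20, "tz": -35, "spin": 0, "hand": 0}, {"tx": 0, "ty": 20, "tz": -35, "spin": 0, "hand": 0}])

```text
time_s: 0.6
eef_pos: [0.2773, -0.4654, 0.2307]
eef_rot: [1.099, 1.277, -1.098]
wrist_force: [0.2, 0.0, 1.1]
gripper_width: 0.0123
```

Emit:
play_rows(steps=[{"tx": 0, "ty": 20, "tz": -38, "spin": 0, "hand": 0}, {"tx": 0, "ty": 20, "tz": -38, "spin": 0, "hand": 0}, {"tx": 0, "ty": 20, "tz": -38, "spin": 0, "hand": 0}, {"tx": 0, "ty": 20, "tz": -38, "spin": 0, "hand": 0}, {"tx": 0, "ty": 20, "tz": -38, "spin": 0, "hand": 0}])

```text
time_s: 1.1
eef_pos: [0.3478, -0.2624, 0.2311]
eef_rot: [1.098, 1.276, -1.098]
wrist_force: [-0.2, 0.0, 0.0]
gripper_width: -0.0003
```

```bash
python3 plan.py
```

```text
t 1.1 pos [ 0.3478 -0.2624  0.2311] F [-0.15  0.02  0.03] w -0.0003236067351441595
tool axes cols
 [[-0.     0.989  0.149]
 [-0.     0.149 -0.989]
 [-1.    -0.     0.   ]]
turn about world z to get z||y' (deg) 0.0004220069987871109 j7 [ 0.85 -0.07 -0.29  1.91 -0.02  1.3  -0.86]
board xyz mm -208.9 -180.8 231.1 tool y,z in board: 1.0 -0.0 -0.0 -1.0
L [0.574 0.144 0.   ] tool shift to above z=.14: [  91.   284.  -368.3]
M [ 0.444 -0.002  0.   ] tool shift to above z=.14: [  91.1  134.  -243.3]
```

Emit:
play_rows(steps=[{"tx": 0, "ty": 22, "tz": -42, "spin": 0, "hand": 0}, {"tx": 0, "ty": 22, "tz": -42, "spin": 0, "hand": 0}, {"tx": 0, "ty": 22, "tz": -42, "spin": 0, "hand": 0}, {"tx": 0, "ty": 22, "tz": -42, "spin": 0, "hand": 0}, {"tx": 0, "ty": 22, "tz": -42, "spin": 0, "hand": 0}])

```text
time_s: 1.6
eef_pos: [0.4251, -0.0383, 0.2313]
eef_rot: [1.098, 1.276, -1.098]
wrist_force: [0.7, -0.9, 0.4]
gripper_width: 0.0004
```

Emit:
play_rows(steps=[{"tx": 0, "ty": 18, "tz": -28, "spin": 0, "hand": 0}, {"tx": 0, "ty": 0, "tz": 0, "spin": 0, "hand": 0}])

```text
time_s: 1.8
eef_pos: [0.4396, -0.0051, 0.2314]
eef_rot: [1.094, 1.28, -1.092]
wrist_force: [-0.4, -0.0, 0.5]
gripper_width: -0.0002
```

```bash
python3 plan.py
python3 - <<'E'
from plan import *
s=env.read_state(); im=vision.camera("wrist"); c=vision.calibration("wrist")
P=[]
for k,t in((187.5,1),(62.5,-1),(-62.5,1)):
    h=O+y*k/1000
    for q in(-.026,.026): P+= [h+y*q+[0,0,.02], h+y*q+x*t*.04+[0,0,.078]]
for p in proj(c,P,(s["eef_pos"],s["eef_rot"])):
    if 0<p[0]<560 and 0<p[1]<420: cv2.circle(im,tuple(int(round(v)) for v in p),2,(0,0,255),-1)
cv2.imwrite("pics/w1.png",im)
E
```

```text
t 1.8 pos [ 0.4396 -0.0051  0.2314] F [-0.43 -0.    0.51] w -0.0001673524456521204
tool axes cols
 [[ 0.001  0.988  0.156]
 [ 0.001  0.156 -0.988]
 [-1.     0.001 -0.001]]
turn about world z to get z||y' (deg) -0.3989352304716058 j7 [ 0.59 -0.06 -0.65  1.89 -0.04  1.3  -1.46]
board xyz mm -79.8 60.0 231.4 tool y,z in board: 1.0 0.007 0.007 -1.0
L [0.574 0.144 0.   ] tool shift to above z=.14: [  91.6  155.6 -126.4]
M [ 0.444 -0.002  0.   ] tool shift to above z=.14: [91.4  4.7 -2.4]
```

View pics/w1.png

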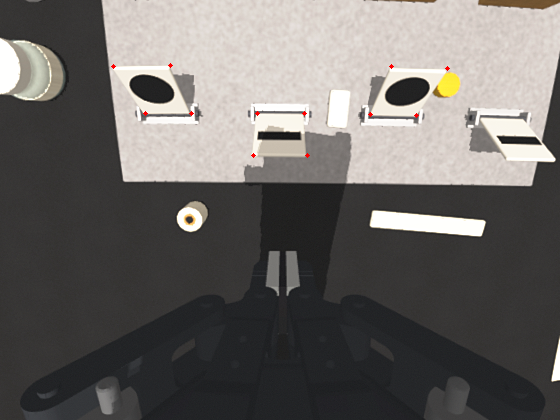

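Emit:
play_rows(steps=[{"tx": 45, "ty": 0, "tz": 0, "spin": 0, "hand": 0}, {"tx": 45, "ty": 0, "tz": -1, "spin": 0, "hand": 0}, {"tx": 45, "ty": 0, "tz": -1, "spin": 0, "hand": 0}, {"tx": 33, "ty": 0, "tz": 0, "spin": 0, "hand": 0}, {"tx": 0, "ty": 0, "tz": 0, "spin": 0, "hand": 0}])

```text
time_s: 2.35
eef_pos: [0.4349, -0.0088, 0.0596]
eef_rot: [1.096, 1.282, -1.104]
wrist_force: [-0.1, -0.7, 0.1]
gripper_width: 0.0001
```

```bash
python3 plan.py
```

```text
t 2.35 pos [ 0.4349 -0.0088  0.0596] F [-0.13 -0.67  0.12] w 8.884109625833964e-05
tool axes cols
 [[-0.008  0.989  0.148]
 [ 0.001  0.148 -0.989]
 [-1.    -0.008 -0.002]]
turn about world z to get z||y' (deg) 0.06656292538166124 j7 [ 0.55  0.16 -0.66  2.09  0.12  0.93 -1.6 ]
board xyz mm -85.0 57.0 59.6 tool y,z in board: 1.0 -0.001 -0.001 -1.0
L [0.574 0.144 0.   ] tool shift to above z=.14: [ -81.3  159.2 -130.9]
M [ 0.444 -0.002  0.   ] tool shift to above z=.14: [-80.5   9.4  -5.7]
```

Emit:
play_rows(steps=[{"tx": 0, "ty": 8, "tz": -5, "spin": 0, "hand": 0}, {"tx": 0, "ty": 8, "tz": 0, "spin": 0, "hand": 0}, {"tx": 0, "ty": 8, "tz": 0, "spin": 0, "hand": 0}, {"tx": -1, "ty": 6, "tz": 0, "spin": 0, "hand": 0}, {"tx": -3, "ty": 6, "tz": 0, "spin": 0, "hand": 0}])

```text
time_s: 2.85
eef_pos: [0.4741, 0.0025, 0.0679]
eef_rot: [1.098, 1.276, -1.098]
wrist_force: [-0.2, -0.0, 0.5]
gripper_width: -0.0003
```

Emit:
play_rows(steps=[{"tx": -4, "ty": 6, "tz": 0, "spin": 0, "hand": 0}, {"tx": -4, "ty": 6, "tz": 0, "spin": 0, "hand": 0}, {"tx": -3, "ty": 6, "tz": 0, "spin": 0, "hand": 0}])

```text
time_s: 3.15
eef_pos: [0.4917, 0.0053, 0.0789]
eef_rot: [1.098, 1.276, -1.098]
wrist_force: [0.2, -0.4, -0.2]
gripper_width: -0.0002
```

```bash
python3 plan.py; python3 -c "
from h import *
cv2.imwrite('pics/s2.png',cv2.resize(vision.camera('scene')[120:300,80:380],None,fx=2.6,fy=2.6))"
```

```text
t 3.15 pos [0.4917 0.0053 0.0789] F [ 0.21 -0.43 -0.18] w -0.0001760264354583678
tool axes cols
 [[ 0.     0.989  0.149]
 [-0.     0.149 -0.989]
 [-1.     0.     0.   ]]
turn about world z to get z||y' (deg) -0.00489103911698173 j7 [ 0.49  0.26 -0.66  1.95  0.18  0.99 -1.67]
board xyz mm -26.7 62.4 78.9 tool y,z in board: 1.0 0.0 0.0 -1.0
L [0.574 0.144 0.   ] tool shift to above z=.14: [ -61.1  101.7 -125. ]
M [ 0.444 -0.002  0.   ] tool shift to above z=.14: [-61.2 -48.3  -0.1]
```

View pics/s2.png

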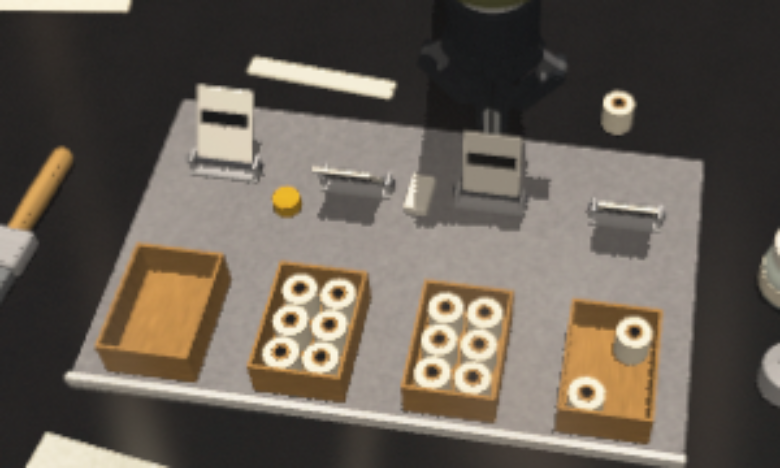

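Emit:
play_rows(steps=[{"tx": 0, "ty": 6, "tz": 0, "spin": 0, "hand": 0}, {"tx": 0, "ty": 6, "tz": 0, "spin": 0, "hand": 0}, {"tx": 0, "ty": 6, "tz": 0, "spin": 0, "hand": 0}, {"tx": 0, "ty": 6, "tz": 0, "spin": 0, "hand": 0}, {"tx": 0, "ty": 5, "tz": 0, "spin": 0, "hand": 0}])

```text
time_s: 3.7
eef_pos: [0.5202, 0.0096, 0.0782]
eef_rot: [1.098, 1.276, -1.098]
wrist_force: [0.6, -0.3, 0.6]
gripper_width: -0.0003
```

```bash
python3 plan.py; python3 -c "
from h import *
cv2.imwrite('pics/s3.png',cv2.resize(vision.camera('scene')[120:300,80:380],None,fx=2.6,fy=2.6))"
```

```text
t 3.7 pos [0.5202 0.0096 0.0782] F [ 0.57 -0.26  0.58] w -0.00027408967340871067
tool axes cols
 [[-0.     0.989  0.149]
 [ 0.     0.149 -0.989]
 [-1.    -0.    -0.   ]]
turn about world z to get z||y' (deg) -0.005163289315449792 j7 [ 0.46  0.32 -0.64  1.88  0.22  1.02 -1.7 ]
board xyz mm 2.2 62.5 78.2 tool y,z in board: 1.0 0.0 0.0 -1.0
L [0.574 0.144 0.   ] tool shift to above z=.14: [ -61.8   72.8 -125. ]
M [ 0.444 -0.002  0.   ] tool shift to above z=.14: [-61.8 -77.2   0. ]
```

View pics/s3.png

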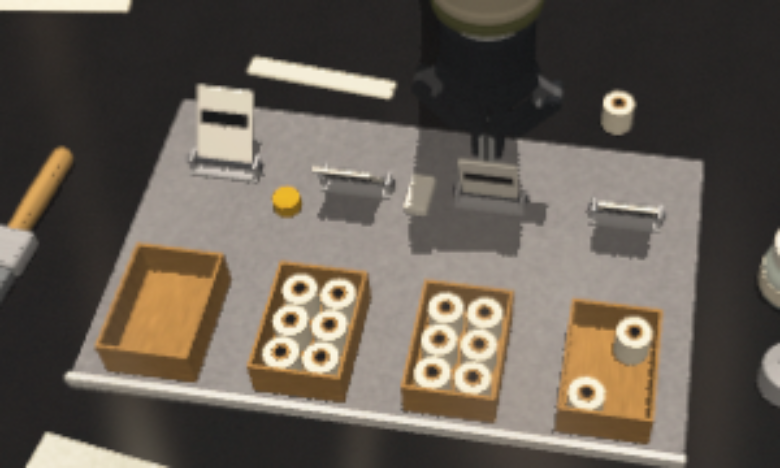

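Emit:
play_rows(steps=[{"tx": 0, "ty": 6, "tz": 0, "spin": 0, "hand": 0}, {"tx": 0, "ty": 6, "tz": 0, "spin": 0, "hand": 0}, {"tx": 0, "ty": 0, "tz": 0, "spin": 0, "hand": 0}, {"tx": 0, "ty": 0, "tz": 0, "spin": 0, "hand": 0}])

```text
time_s: 4.15
eef_pos: [0.5316, 0.0114, 0.0782]
eef_rot: [1.098, 1.277, -1.098]
wrist_force: [0.5, 0.8, 0.1]
gripper_width: -0.0002
```

```bash
python3 plan.py; python3 -c "
from h import *
cv2.imwrite('pics/s4.png',cv2.resize(vision.camera('scene')[120:300,80:380],None,fx=2.6,fy=2.6))"
```

```text
t 4.15 pos [0.5316 0.0114 0.0782] F [0.51 0.79 0.09] w -0.00019333388807312143
tool axes cols
 [[-0.     0.989  0.149]
 [ 0.     0.149 -0.989]
 [-1.    -0.    -0.   ]]
turn about world z to get z||y' (deg) -0.015316573197785337 j7 [ 0.45  0.34 -0.64  1.85  0.24  1.02 -1.71]
board xyz mm 13.7 62.6 78.2 tool y,z in board: 1.0 0.0 0.0 -1.0
L [0.574 0.144 0.   ] tool shift to above z=.14: [ -61.8   61.3 -124.9]
M [ 0.444 -0.002  0.   ] tool shift to above z=.14: [-61.8 -88.7   0.1]
```

View pics/s4.png

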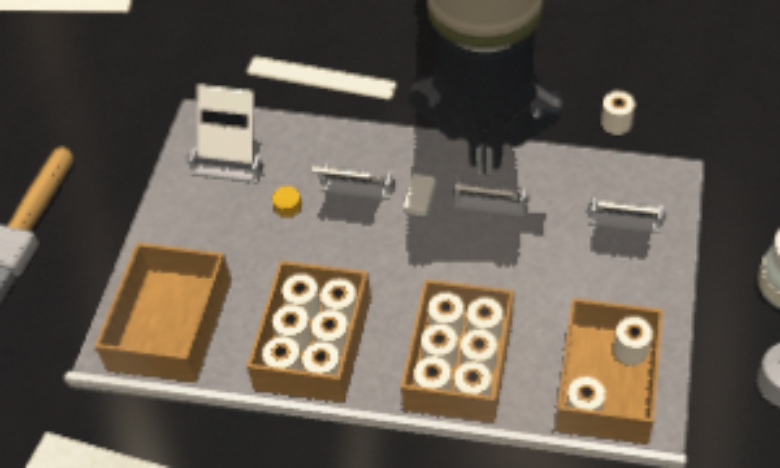

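Emit:
play_rows(steps=[{"tx": -25, "ty": -2, "tz": 0, "spin": 0, "hand": 0}, {"tx": -30, "ty": 0, "tz": 0, "spin": 0, "hand": 0}, {"tx": 0, "ty": 21, "tz": -41, "spin": 0, "hand": 0}, {"tx": 0, "ty": 21, "tz": -42, "spin": 0, "hand": 0}, {"tx": 0, "ty": 21, "tz": -42, "spin": 0, "hand": 0}])

```text
time_s: 4.7
eef_pos: [0.5738, 0.1449, 0.1338]
eef_rot: [1.099, 1.274, -1.099]
wrist_force: [1.0, 0.1, -0.1]
gripper_width: 0.0001
```

Emit:
play_rows(steps=[{"tx": 0, "ty": 0, "tz": 0, "spin": 0, "hand": 0}])

```text
time_s: 4.8
eef_pos: [0.5728, 0.1519, 0.1337]
eef_rot: [1.095, 1.282, -1.089]
wrist_force: [-1.4, 0.5, -0.1]
gripper_width: 0.0001
```

```bash
python3 plan.py
python3 - <<'E'
from plan import *
s=env.read_state(); im=vision.camera("wrist"); cv2.imwrite("pics/w5.png",im)
cv2.imwrite('pics/s5.png',cv2.resize(vision.camera('scene')[120:300,80:380],None,fx=2.6,fy=2.6))
E
```

```text
t 4.8 pos [0.5728 0.1519 0.1337] F [-1.4   0.52 -0.13] w 0.00012016211145825507
tool axes cols
 [[ 0.     0.988  0.158]
 [ 0.004  0.158 -0.988]
 [-1.     0.001 -0.004]]
turn about world z to get z||y' (deg) -0.4876603462182156 j7 [ 0.22  0.42 -0.69  1.64  0.28  1.18 -1.95]
board xyz mm 75.3 195.3 133.7 tool y,z in board: 1.0 0.009 0.009 -1.0
L [0.574 0.144 0.   ] tool shift to above z=.14: [-6.4 -0.4  7.8]
M [ 0.444 -0.002  0.   ] tool shift to above z=.14: [  -7.1 -151.5  131.5]
```

View pics/w5.png

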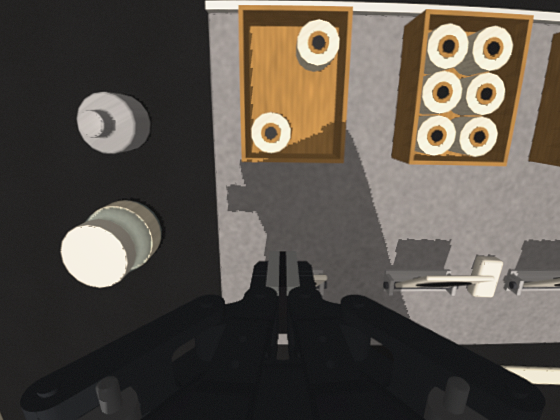

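View pics/s5.png

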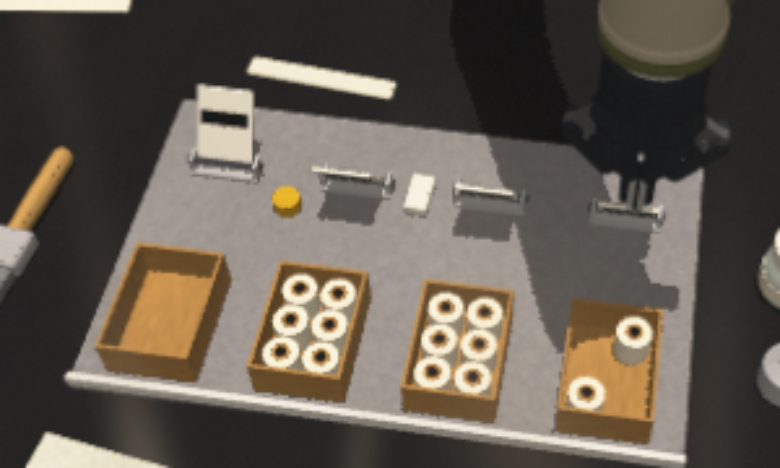

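Emit:
play_rows(steps=[{"tx": 15, "ty": 0, "tz": 3, "spin": 0, "hand": 0}, {"tx": 20, "ty": 0, "tz": 0, "spin": 0, "hand": 0}, {"tx": 20, "ty": 0, "tz": 0, "spin": 0, "hand": 0}, {"tx": 15, "ty": 0, "tz": 0, "spin": 0, "hand": 0}, {"tx": 0, "ty": 0, "tz": 0, "spin": 0, "hand": 0}])

```text
time_s: 5.4
eef_pos: [0.5722, 0.1391, 0.0606]
eef_rot: [1.097, 1.278, -1.103]
wrist_force: [-0.2, 0.5, 0.9]
gripper_width: -0.0004
```

```bash
python3 plan.py
python3 - <<'E'
from plan import *
cv2.imwrite('pics/s6.png',cv2.resize(vision.camera('scene')[120:300,80:380],None,fx=2.6,fy=2.6))
E
```

```text
t 5.4 pos [0.5722 0.1391 0.0606] F [-0.19  0.45  0.86] w -0.000405840696781233
tool axes cols
 [[-0.004  0.989  0.148]
 [-0.001  0.148 -0.989]
 [-1.    -0.004  0.001]]
turn about world z to get z||y' (deg) 0.09089034102055085 j7 [ 0.21  0.5  -0.66  1.71  0.34  1.06 -1.98]
board xyz mm 72.9 182.7 60.6 tool y,z in board: 1.0 -0.002 -0.002 -1.0
L [0.574 0.144 0.   ] tool shift to above z=.14: [-79.4   1.8  -4.7]
M [ 0.444 -0.002  0.   ] tool shift to above z=.14: [ -78.7 -148.   120.5]
```

View pics/s6.png

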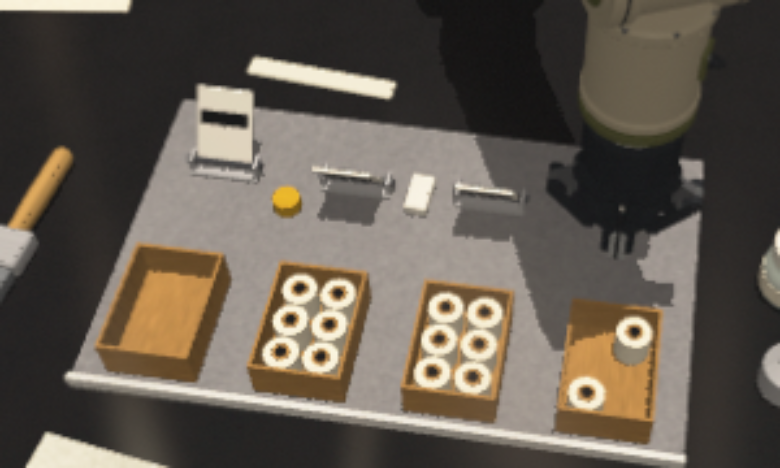

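Finger is behind the left tag at the right height; pull it slowly towards the robot while rising.

Emit:
play_rows(steps=[{"tx": 0, "ty": -7, "tz": -3, "spin": 0, "hand": 0}, {"tx": 0, "ty": -7, "tz": 0, "spin": 0, "hand": 0}, {"tx": -1, "ty": -6, "tz": 0, "spin": 0, "hand": 0}, {"tx": -2, "ty": -6, "tz": 0, "spin": 0, "hand": 0}, {"tx": -3, "ty": -6, "tz": 0, "spin": 0, "hand": 0}])

```text
time_s: 5.95
eef_pos: [0.5412, 0.1391, 0.0698]
eef_rot: [1.098, 1.276, -1.098]
wrist_force: [0.1, 0.2, 0.3]
gripper_width: 0.0003
```

Emit:
play_rows(steps=[{"tx": -4, "ty": -6, "tz": 0, "spin": 0, "hand": 0}, {"tx": -3, "ty": -6, "tz": 0, "spin": 0, "hand": 0}, {"tx": -2, "ty": -6, "tz": 0, "spin": 0, "hand": 0}, {"tx": -1, "ty": -6, "tz": 0, "spin": 0, "hand": 0}, {"tx": 0, "ty": -6, "tz": 0, "spin": 0, "hand": 0}])

```text
time_s: 6.45
eef_pos: [0.5115, 0.1347, 0.0794]
eef_rot: [1.098, 1.276, -1.098]
wrist_force: [-0.5, 0.9, 0.6]
gripper_width: 0.0002
```

Emit:
play_rows(steps=[{"tx": 0, "ty": -6, "tz": 0, "spin": 0, "hand": 0}, {"tx": 0, "ty": -6, "tz": 0, "spin": 0, "hand": 0}, {"tx": 0, "ty": 0, "tz": 0, "spin": 0, "hand": 0}])

```text
time_s: 6.75
eef_pos: [0.4993, 0.1328, 0.0791]
eef_rot: [1.097, 1.276, -1.099]
wrist_force: [-0.4, 1.0, -0.3]
gripper_width: -0.0003
```

```bash
python3 plan.py
python3 - <<'E'
from plan import *
cv2.imwrite('pics/s7.png',cv2.resize(vision.camera('scene')[120:300,80:380],None,fx=2.6,fy=2.6))
E
```

```text
t 6.75 pos [0.4993 0.1328 0.0791] F [-0.38  0.96 -0.26] w -0.0003054790440622342
tool axes cols
 [[-0.     0.989  0.149]
 [-0.001  0.149 -0.989]
 [-1.    -0.     0.   ]]
turn about world z to get z||y' (deg) -0.01888060176221556 j7 [ 0.28  0.33 -0.72  1.89  0.25  1.02 -1.96]
board xyz mm -0.2 187.4 79.1 tool y,z in board: 1.0 0.0 0.0 -1.0
L [0.574 0.144 0.   ] tool shift to above z=.14: [-60.9  75.1  -0. ]
M [ 0.444 -0.002  0.   ] tool shift to above z=.14: [-60.8 -74.9 124.9]
```

View pics/s7.png

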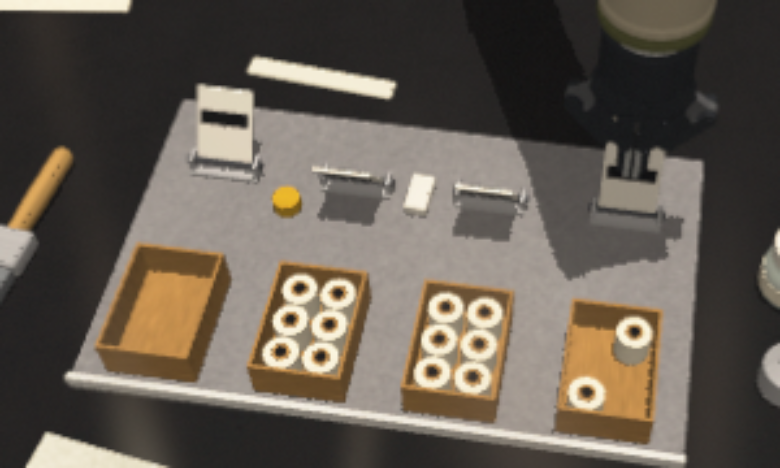

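Emit:
play_rows(steps=[{"tx": 0, "ty": -6, "tz": 0, "spin": 0, "hand": 0}, {"tx": 0, "ty": -4, "tz": 0, "spin": 0, "hand": 0}, {"tx": 0, "ty": 0, "tz": 0, "spin": 0, "hand": 0}, {"tx": 0, "ty": 0, "tz": 0, "spin": 0, "hand": 0}, {"tx": -10, "ty": 3, "tz": 0, "spin": 0, "hand": 0}])

```text
time_s: 7.3
eef_pos: [0.4924, 0.1317, 0.0887]
eef_rot: [1.097, 1.278, -1.1]
wrist_force: [0.4, 0.4, 0.1]
gripper_width: 0.0
```

Emit:
play_rows(steps=[{"tx": -30, "ty": 5, "tz": 0, "spin": 0, "hand": 0}, {"tx": -40, "ty": 0, "tz": 0, "spin": 0, "hand": 0}, {"tx": -40, "ty": 0, "tz": 0, "spin": 0, "hand": 0}, {"tx": -40, "ty": 0, "tz": 0, "spin": 0, "hand": 0}, {"tx": 0, "ty": -40, "tz": 0, "spin": 0, "hand": 0}])

```text
time_s: 7.8
eef_pos: [0.4632, 0.1284, 0.2454]
eef_rot: [1.105, 1.272, -1.09]
wrist_force: [-0.2, 0.2, 1.0]
gripper_width: 0.0002
```

Emit:
play_rows(steps=[{"tx": 0, "ty": -40, "tz": 0, "spin": 0, "hand": 0}, {"tx": 0, "ty": -30, "tz": 0, "spin": 0, "hand": 0}, {"tx": 0, "ty": 0, "tz": 0, "spin": 0, "hand": 0}, {"tx": 0, "ty": 0, "tz": 0, "spin": 0, "hand": 0}, {"tx": 0, "ty": 0, "tz": 0, "spin": 0, "hand": 0}])

```text
time_s: 8.3
eef_pos: [0.3901, 0.1165, 0.2398]
eef_rot: [1.099, 1.276, -1.097]
wrist_force: [-0.0, -0.2, 0.3]
gripper_width: -0.0001
```

```bash
python3 plan.py
python3 - <<'E'
from plan import *
cv2.imwrite('pics/w8.png',vision.camera('wrist'))
cv2.imwrite('pics/s8.png',cv2.resize(vision.camera('scene')[120:300,80:380],None,fx=2.6,fy=2.6))
E
```

```text
t 8.3 pos [0.3901 0.1165 0.2398] F [-0.02 -0.21  0.32] w -9.339967173057504e-05
tool axes cols
 [[ 0.001  0.989  0.149]
 [ 0.     0.149 -0.989]
 [-1.     0.001 -0.   ]]
turn about world z to get z||y' (deg) -0.02015597780512746 j7 [ 0.43 -0.16 -0.73  1.94 -0.11  1.32 -1.7 ]
board xyz mm -110.5 187.6 239.8 tool y,z in board: 1.0 0.0 0.0 -1.0
L [0.574 0.144 0.   ] tool shift to above z=.14: [100.  185.5   0.2]
M [ 0.444 -0.002  0.   ] tool shift to above z=.14: [ 99.8  35.4 125.2]
```

View pics/s8.png

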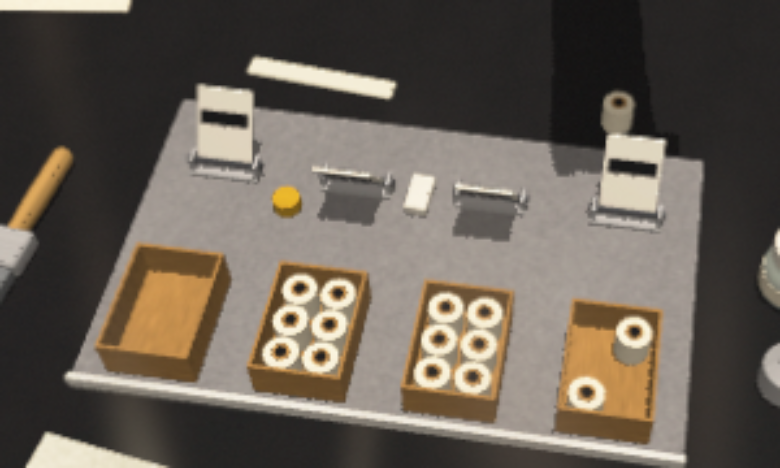

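View pics/w8.png

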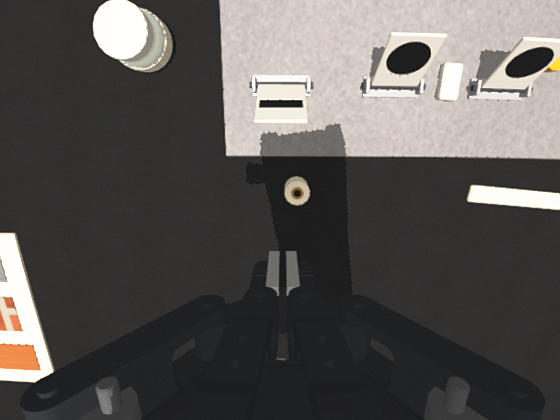

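All four tags are right: the two full trays show the disc (wrist view at about (408,58) and (528,62)), the two-reel tray shows the bar at (281,104), and the empty tray's bar tag is as before. The eraser, weight, spare reel and folder look undisturbed.

```bash
python3 -c "
from bench import env; print(env.job_done())"
```

```text
the job is handed in; nothing more can be done
None
```

I flipped the two wrong tags with light pushes of the closed fingertips and handed the job in at about 8.4 s.

- **Left full tray, next to the two-reel tray:** its tag went from bar to disc.
- **Two-reel tray:** its tag went from disc to bar.
- **Other two tags:** they were already right (full tray showing the disc, empty tray showing the bar), and I left them alone.

The last scene and wrist pictures show both full trays with the disc up. The part-filled tray shows the bar in both pictures. The empty tray shows the bar in the scene picture but lies outside the wrist view.

The eraser, brass weight, spare reel and folder look unmoved by eye, but I did not measure their positions again. The jar, brush and stand weight were not fully in the last views; the fingers never went near them. Wrist force readings stayed under about 2 N.

No check failed. My estimate of the board's position was 2–3 mm and about 1° off from the pictures, which did not matter for the pushes.

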